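# Stand up the battery sign and hold the clip open on it

## Task

Take the stiff sign card out of its narrow tray and slide it, long way up, edgewise down into the slot of the grey sign holder until it is fully home. Then take the spring clip off the front rim of the battery box by squeezing its handles, and hold it wide open around the middle of the card's top edge, the card well in between the jaws but not touched by them, so that I can slip a note in; finish while still holding the clip open there. Leave everything else where it stands.

Things in the scene. Friction and masses are not known exactly. Their poses are not given: they have to be found in the camera images.
- card: stiff brown sign card, white panel with a black battery picture on both faces; 8 mm thick (its x), 90 wide (y), 120 tall (z), 55 to 115 g. Origin: middle of its lower edge. Starts upright in the tray, foot 4 mm above the table, 18 deep in the trough with 1.5 mm play. Pinch it by the faces near the top, fingers closing along its x.
- card_top (a point): middle of the card's top edge, 120 mm above its origin along its z
- tray: fixed black tray with an open-topped trough 11 mm wide (its x) and 96 long (its y) inside, walls 22 tall, floor 4 thick, on a flat foot 60 x 104. Origin: centre of its underside. Tray and holder stand left and right of the battery box, either way round.
- holder: fixed grey block, 60 mm (its x) by 80 (its y), 35 tall. A slot 10 wide runs along its y through the whole length, open at both ends, midway in x; above 27 mm height it flares at 45 degrees to a 24 mm mouth. Origin: centre of its underside.
- slot (a point): centre of the slot's floor, 5 mm above the table; axes as the holder's. A card let go in the slot may lean up to about 4 degrees about its y.
- battery_box: fixed red plastic box, 150 mm (its x) by 180 (its y), 110 tall, walls 5 thick, its lid pushed half back: the front half (towards -x, the robot) is open. Origin: centre of its underside. The clip is parked on the rim of the front wall, whose middle plane is at x = -72.5 mm.
- clip: steel spring clip, 70 g: hinge barrel 40 mm long (its x), 10 thick, with two levers. Origin: middle of the hinge. Handles reach 45 up, 30 wide in x; jaws 40 down, 34 wide, bowed, only the 8 mm tall lips meet. Handle tops 44 apart outside (along y) when closed. Parked jaws down on the box rim, hinge parallel to the wall and 26 above the rim; its yaw is the box's plus a quarter turn.
- clip_mouth (a point): point midway between the jaws' lower ends, 40 mm straight below the hinge in the clip's frame
- jaw_a (a joint): opening angle (rad) of the clip's +y jaw from the middle: 0 closed, 0.066 parked, 0.28 fully open at a firm stop, lips then 21 mm apart. Squeezing the handles together along the clip's y opens the jaws: 11 N on each handle opens them fully (30 N of grip is fine), and the handles' outer faces are then parallel, 20 mm apart, from 5 to 45 mm above the hinge.
- jaw_b (a joint): the same for the jaw on the -y side; both have the same spring and move nearly alike
- tin: an empty open steel tin, 72 mm across, 100 tall; a bystander to leave alone; origin at the centre of its underside
- jar: an open clear glass jar, 76 mm across, 110 tall; a bystander to leave alone; origin at the centre of its underside
- pet_bottle: a blue PET bottle, 66 mm across, 210 tall; a bystander to leave alone; origin at the centre of its underside
- cell0: a big dark round battery standing on end, 33 mm across, 60 tall; a bystander to leave alone; origin at the centre of its underside
- cell1: another such battery, 33 mm across, 60 tall; a bystander to leave alone; origin at the centre of its underside
- hanger_hook: a white plastic coat hanger hook on a 70 x 22 mm foot, 46 tall; a bystander to leave alone; origin at the centre of its underside
- carton: a small closed cardboard carton, 70 x 100 mm, 50 tall; a bystander to leave alone; origin at the centre of its underside
Not all that is in view belongs to the job. Leave any orange look-alike of the holder alone. Leave any blue look-alike of the clip alone.

How it is judged:
By the outcome, as a careful person would: the job done as asked, in the order asked, and still so for the second after the job is handed in, while the arm keeps its last pose, push and grip.
It also fails if it takes over 59 s, if anything falls off the work surface, if the arm or the gripper's body presses on something with over 40 N, if the wrist force passes 120 N, or if a joint passes its speed limit or range.

## Robot

A 6-joint arm with a two-finger parallel gripper is mounted at the origin on the work surface. World frame = base frame: x ahead of the robot, y to its left, z up, the work surface at z = 0. Lengths are in m, angles in degrees, forces in N, time in s.
With the tool pointing down it reaches from about 0.35 to 0.875 m from the base axis. Payload 4.2 kg.
Tool frame: the origin (TCP) lies on the centre line of the jaws, within the pads' length; the fingertips stand 25 mm ahead of it and the grasp point (between the pads) lies 6 mm ahead of it (finger_overhang is the distance from the TCP to the fingertips, in m); z points along the fingers, y is the line along which they close (so a half turn about z gives the same grasp; the last joint's range is limited). The gripper opens to 87 mm and grips with 3 to 60 N. Pads are 19 mm wide; open, the fingers measure 117 mm over their backs; the gripper's body (75 mm by 190 mm) begins 51 mm behind the grasp point.
Start: joints at [89.874, 22.042, 0.453, 0, -68.411, -14.817], TCP at [0.161, 0.604, 0.248] pointing down, gripper open.
Joint ranges: [-179.83, 179.83], [-69.29, 118.12], [-61.27, 80.66], [-181.25, 117.63], [-171.15, -9.14], [-177.46, 177.46]. Speed limits (degrees/s): [159.86, 159.86, 180, 180, 180, 180].

## Interface

Orientations are given as a 3x3 rotation matrix whose columns are the frame's x, y, z axes.
In Python, from station import sense, capture, finish_job, spot_in, tip_of, finger_overhang gives the robot as it stands. The module is installed in compiled form; this text tells all that it offers.
- The arm moves only by the tool servo_tool, never from a script. Its arguments are lists of equal length, an entry for each row: "slide": the shift along the tool's x, y, z in m, a list of three; "spin": the turn about the tool's z in degrees; "grip": the closure, from 0 (fully open) to 1 (shut). A call has exactly 5 rows; each row is the pose to reach, as a shift and turn from the pose commanded when the call began, along the tool's axes at that moment; what a row does not reach only later rows make up. A row lasts 1/12 s, in which the tool goes at most 41.7 mm and 7.16 degrees, less where a joint would pass 70% of its speed; a pose out of reach is approached as far as the arm can. A call with a gripper value outside its range is refused whole. The fingers move at their own pace and stop on an object; the grip force is fixed at half the most. Time passes only in rows, so rows that repeat a pose let the fingers close, or fill a call up. It gives the time, the measured TCP pose, the force, the opening and the grip force at its end, in the units of the state.
- sense(): the state, without advancing time (a new reading comes with each control period).
- capture(name): name is "scene" or "top"; returns a dict with "pixels" (384x512x3 uint8, blue, green, red), "depth" (384x512 float32, m along the optical axis (not along the pixel's ray), 0 where there is no reading), "fx", "fy", "cx", "cy" (pixels), "k1" (the pictures are not rectified: a ray, as slopes to the right and down, at radius r is drawn at 1 + k1 r^2 times it, then the intrinsics apply), "R" (3x3) and "t" (3): a world point X has camera coordinates R X + t. Camera axes: x right, y down, z forward; pixel columns grow to the right and rows downward; lengths in m; the calibration is good to about 2 mm. A picture is of the moment at which its call begins.
- finish_job(): hands the job in; it is judged then, once.
Trained networks look in the newest picture that a camera, given by its name, has taken for a name from the list of things; names that differ only in an ending like _2 or _b are one class to them, and where a whole thing is asked for, a point or a joint stands for the part that bears it (a point fixed in the world has none). Each returns a list of dicts, best first, with "conf" (0 to 1); they miss things now and then, are a little off and sometimes report something else, mostly with a low value. They report only what shows in the picture. A call takes as long as a camera call. They do not tell look-alikes from the thing itself.
- spot_in(thing, camera): "point" ([x, y, z] in m, in world coordinates, good to about 4 mm: the middle of the surface that is visible of it).
- tip_of(thing, camera): "point" ([x, y, z] in m, in world coordinates, good to about 4 mm: a listed point, or the origin of a listed thing).
The state is a dict: "time_s": time; "joints": joint angles; "joint_velocities": joint speeds; "effort": joint torques, N m; "tcp_pos": TCP position; "ee_rot": TCP orientation; "wrist_force": force on the tool from outside, world axes, zero at the start; "moment": the same for the moment, N m; "gripper_width": opening from 0.0 (shut) to 1.0 (fully open); "gripper_force": force on a finger pad.
Only numpy, scipy, OpenCV 4.12 (cv2) and the standard library are available. Lean on these libraries where they do the work, as an engineer would, in place of code of your own. Each camera call takes 0.05 s, during which the arm holds its last target. There are 200 camera calls.

## Working session

There is one attempt and no reset: what is moved stays moved. The work goes in short steps, Python scripts to look and compute and a tool call to move; the robot and the scene stay as the last step left them, time stands still between calls to the robot, and variables do not carry over. Pictures are saved under pics/ and viewed, at most 10 in all, crops included, and the job is handed in when it is done.

Besides the shell and the picture viewer there is one more tool, called after "Request:" as name(argument=value, ...) on one line, values as JSON. servo_tool: Moves the arm, as the interface text tells. Its arguments: {"type":"object","properties":{"slide":{"type":"array"},"spin":{"type":"array"},"grip":{"type":"array"}},"required":["slide","spin","grip"]}

```bash
mkdir -p pics
cat > h.py <<'E'
import numpy as np, cv2
from station import sense, capture, finish_job, spot_in, tip_of, finger_overhang
def cloud(c):
    v,u=np.mgrid[0:384,0:512]
    K=np.array([[c["fx"],0,c["cx"]],[0,c["fy"],c["cy"]],[0,0,1.]])
    p=cv2.undistortPoints(np.stack([u,v],-1).reshape(-1,1,2).astype(np.float64),K,np.array([c["k1"],0,0,0.])).reshape(384,512,2)
    d=c["depth"][...,None]
    X=np.concatenate([p*d,d],-1)
    W=(X-np.array(c["t"]))@np.array(c["R"])
    W[c["depth"]==0]=np.nan
    return W
def proj(c,P):
    K=np.array([[c["fx"],0,c["cx"]],[0,c["fy"],c["cy"]],[0,0,1.]])
    rv=cv2.Rodrigues(np.array(c["R"],float))[0]
    return cv2.projectPoints(np.array(P,float).reshape(-1,1,3),rv,np.array(c["t"],float),K,np.array([c["k1"],0,0,0.]))[0].reshape(-1,2)
E
python3 - <<'E'
from h import *
cs={}
for n in("scene","top"):
    c=capture(n); cs[n]=c; np.savez(f"{n}0.npz",**c)
    for t in ["card","card_top","tray","holder","slot","battery_box","clip","clip_mouth"]:
        for f in (spot_in,tip_of):
            try: print(n,t,f.__name__,[(np.round(d["point"],3).tolist(),round(d["conf"],2),proj(c,d["point"]).round().astype(int).tolist()[0]) for d in f(t,n)[:3]])
            except Exception as e: print(n,t,f.__name__,e)
im=[cv2.resize(cs[n]["pixels"],(800,600)) for n in cs]
cv2.imwrite("pics/s.png",im[0]);cv2.imwrite("pics/t.png",im[1])
s=sense();print(s["time_s"],s["tcp_pos"],s["ee_rot"],finger_overhang)
E
```

```text
scene card call [([0.713, -0.275, 0.08], 0.65, [159, 250]), ([0.507, 0.255, 0.083], 0.55, [343, 182]), ([0.418, 0.038, 0.041], 0.19, [269, 170])]
scene card call [([0.502, 0.252, 0.003], 0.96, [339, 197])]
scene card_top call [([0.507, 0.255, 0.077], 0.96, [343, 183]), ([0.638, -0.401, 0.05], 0.74, [119, 233])]
scene card_top call [([0.505, 0.251, 0.119], 0.78, [343, 174])]
scene tray call [([0.514, 0.244, 0.004], 0.57, [337, 200])]
scene tray call [([0.5, 0.245, -0.001], 0.74, [336, 197]), ([0.406, 0.042, 0.0], 0.44, [270, 175])]
scene holder call [([0.528, -0.31, 0.033], 0.81, [155, 204]), ([0.405, -0.293, 0.03], 0.73, [164, 172])]
scene holder call [([0.397, -0.297, -0.004], 0.86, [165, 177]), ([0.522, -0.32, -0.0], 0.78, [154, 208]), ([0.503, 0.252, 0.12], 0.53, [344, 174])]
scene slot call [([0.527, -0.315, 0.034], 0.79, [153, 203]), ([0.403, -0.292, 0.034], 0.68, [164, 171])]
scene slot call [([0.518, -0.318, 0.006], 0.66, [154, 206]), ([0.394, -0.295, 0.006], 0.58, [165, 174])]
scene battery_box call [([0.688, -0.006, 0.098], 0.87, [257, 235])]
scene battery_box call [([0.656,
[... 1408 characters left out ...]
tery_box call [([0.654, -0.009, 0.114], 0.85, [260, 153])]
top battery_box call [([0.652, -0.006, 0.003], 0.68, [258, 161])]
top clip call [([0.592, -0.005, 0.143], 0.7, [259, 170]), ([0.59, -0.006, 0.155], 0.52, [260, 170])]
top clip call [([0.585, -0.006, 0.132], 0.68, [260, 173]), ([0.509, 0.009, 0.042], 0.53, [254, 201])]
top clip_mouth call [([0.585, -0.007, 0.138], 0.71, [260, 172])]
top clip_mouth call [([0.505, 0.009, -0.002], 0.57, [254, 204]), ([0.581, -0.006, 0.095], 0.52, [259, 176])]
1.7 [0.16112305 0.60384134 0.24756478] [[ 9.66184019e-01 -2.57853525e-01 -1.84223640e-05]
 [-2.57853524e-01 -9.66184019e-01  3.76711349e-05]
 [-2.75130286e-05 -3.16469771e-05 -9.99999999e-01]] 0.025
```

View pics/s.png

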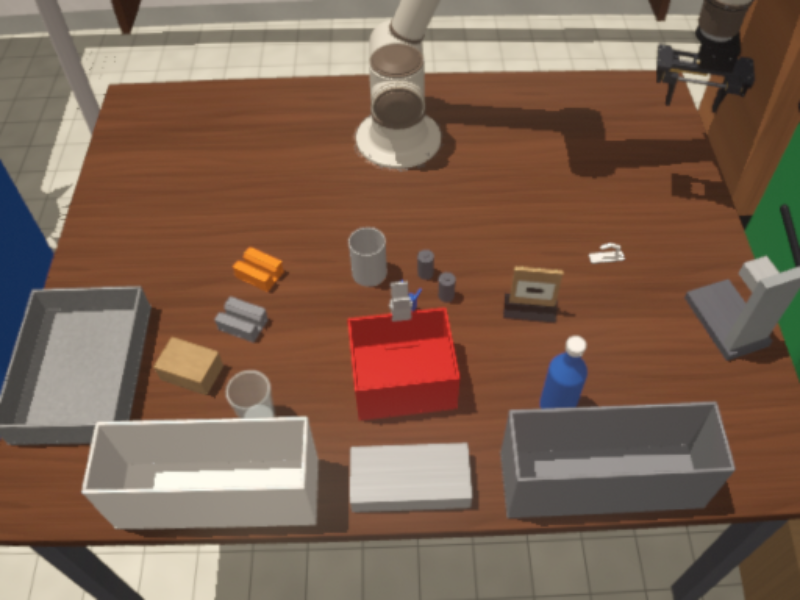

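View pics/t.png

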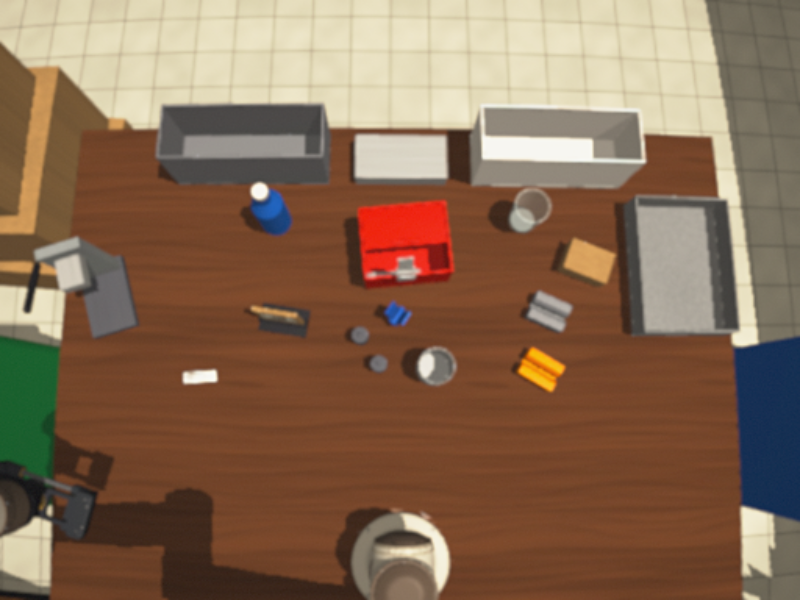

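The scene picture shows the grey holder at about (241,318) and its orange look-alike at (259,268). The real clip is on the box rim at (402,300), with the blue look-alike beside it on the table at (416,297). The card stands in its tray at (536,288).

What could be mistaken for what (px in the 800x600 scene view):
- **Holder:** grey (241,318) or orange (259,268). I choose grey.
- **Clip:** steel on the rim (402,300) or blue on the table (416,297). I choose steel.
- **Card:** only one, at (536,288). The carton (188,365) is just a box.

Next I measure the poses and check the choices in one crop.

```bash
cat > m.py <<'E'
from h import *
def near(c,x,y,r,z0,z1):
    W=cloud(c); m=(np.hypot(W[...,0]-x,W[...,1]-y)<r)&(W[...,2]>z0)&(W[...,2]<z1); return W[m],c["pixels"][m].astype(float),m
def rect(P): 
    (cx,cy),(w,h),a=cv2.minAreaRect((P[:,:2]*1000).astype(np.float32)); return np.round([cx,cy,w,h,a],1)
def pca(P):
    q=P-P.mean(0);_,s,v=np.linalg.svd(q,full_matrices=False);return v,s/np.sqrt(len(P))
E
python3 - <<'E'
from m import *
for n in("scene","top"):
    c=dict(np.load(n+"0.npz")); print("==",n, -np.array(c["R"]).T@np.array(c["t"]))
    for nm,a in dict(card=(.504,.252,.07,.07,.14),holder=(.518,-.32,.058,.02,.06),box=(.652,-.007,.13,.09,.125),clip=(.585,-.005,.045,.122,.2),tray=(.503,.25,.08,.012,.04),trayfoot=(.503,.25,.08,-.01,.06)).items():
        P,C,m=near(c,*a)
        if nm in("box",): k=(C[:,2]>2*C[:,1]); P=P[k]
        if len(P)<5: print(nm,len(P));continue
        v,s=pca(P[:,:2]); print(nm,len(P),"med",np.median(P,0).round(4),"rect",rect(P),"yaw major",np.degrees(np.arctan2(v[0,1],v[0,0])).round(1),s.round(4),"z",np.percentile(P[:,2],[2,50,98]).round(3))
c=dict(np.load("scene0.npz"));p=c["pixels"]
A=cv2.resize(p[150:230,130:290],(800,400),interpolation=3);B=cv2.resize(p[150:215,300:380],(246,200),interpolation=3)
t=np.load("top0.npz")["pixels"]
row=np.zeros((200,800,3),np.uint8);row[:,:246]=B
row[:,250:510]=cv2.resize(t[165:245,150:254],(260,200),interpolation=3);row[:,520:780]=cv2.resize(t[180:260,310:414],(260,200),interpolation=3)
cv2.imwrite("pics/crop.png",np.vstack([A,row]))
E
```

```text
== scene [ 1.38031036 -0.00561903  1.25583305]
card 420 med [0.5055 0.2551 0.1023] rect [504.5 254.3  90.9  16.3  81.4] yaw major -98.8 [0.0264 0.0027] z [0.072 0.102 0.127]
holder 459 med [ 0.5222 -0.3153  0.0328] rect [ 520.8 -316.8   83.9   65.    64.5] yaw major 65.1 [0.024  0.0198] z [0.021 0.033 0.04 ]
box 2383 med [ 0.684  -0.002   0.1076] rect [653.9  -4.7 158.5 180.5   5.7] yaw major -84.0 [0.0537 0.0436] z [0.092 0.108 0.113]
clip 244 med [ 0.5834 -0.0051  0.1567] rect [582.6  -5.3  39.   41.5  87.8] yaw major 11.2 [0.0131 0.0095] z [0.124 0.157 0.179]
tray 227 med [0.5077 0.2525 0.0229] rect [506.3 251.2 102.7  26.2  81.2] yaw major -99.6 [0.0296 0.0041] z [0.013 0.023 0.04 ]
trayfoot 1456 med [0.5172 0.2432 0.0016] rect [511.7 247.  159.4 138.8  71.5] yaw major -108.1 [0.0419 0.0286] z [-0.006  0.002  0.055]
== top [0.32714732 0.03752117 1.3585747 ]
card 125 med [0.4984 0.2468 0.1224] rect [500.9 252.7  90.6   8.7  81.3] yaw major 80.2 [0.0261 0.0026] z [0.074 0.122 0.13 ]
holder 363 med [ 0.5188 -0.3144  0.0333] rect [ 519.5 -315.6   79.4   58.3   66. ] yaw major -113.9 [0.0227 0.0187] z [0.022 0.033 0.041]
box 1675 med [ 0.6782 -0.0053  0.1082] rect [653.4  -4.3 152.2 180.2   5.4] yaw major 93.3 [0.0535 0.0386] z [0.098 0.108 0.114]
clip 146 med [ 0.5868 -0.0036  0.1461] rect [580.8  -4.2  36.3  37.2   1.5] yaw major -153.1 [0.0102 0.01  ] z [0.125 0.146 0.18 ]
tray 80 med [0.4982 0.2466 0.022 ] rect [488.4 251.7 105.5  34.5  87. ] yaw major -98.3 [0.0345 0.0049] z [0.012 0.022 0.036]
trayfoot 1613 med [0.4961 0.2486 0.0012] rect [502.3 250.7 157.1 156.6   0.9] yaw major 161.0 [0.0415 0.0403] z [-0.005  0.001  0.026]
```

View pics/crop.png

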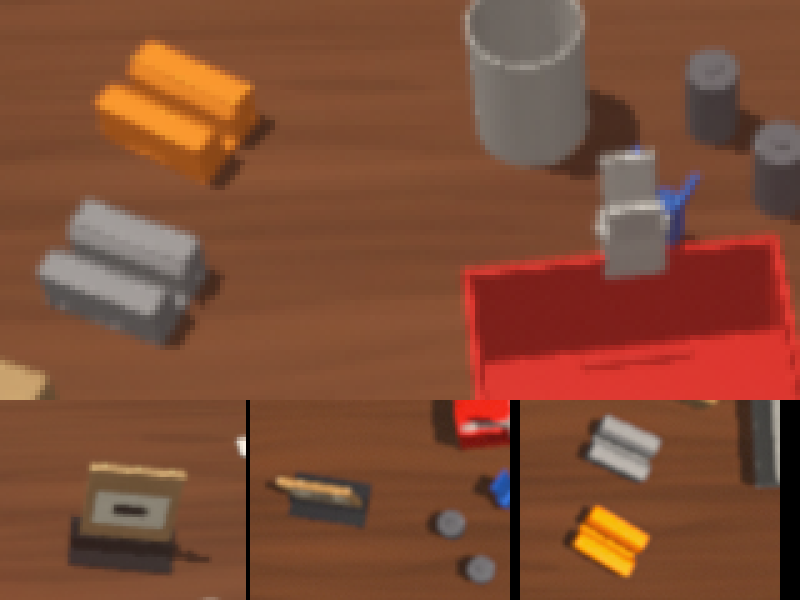

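The crop confirms it: grey holder at (120,270), steel clip on the rim at (630,210) with the blue one behind it, and the card in its tray at (130,505). Now I fit the poses more finely.

```bash
cat >> m.py <<'E'
from scipy.optimize import minimize
def fit_surf(P,surf,x0,yaw0):
    def f(p):
        a=np.radians(p[2]);d=P[:,:2]*1000-p[:2];u=d@[np.cos(a),np.sin(a)];v=d@[-np.sin(a),np.cos(a)]
        return np.minimum(surf(u,v,P[:,2]*1000),6).mean()
    return min((minimize(f,[x0[0]+dx,x0[1]+dy,yaw0+da],method="Nelder-Mead",options=dict(initial_simplex=None,xatol=.05,fatol=1e-4,maxiter=600)) for dx in(-4,0,4) for dy in(-4,0,4) for da in(-2,2)),key=lambda r:r.fun)
def sd(u,v,z,cx,cz,hx,hy,hz):  # distance to the surface of a box
    q=np.stack([abs(u-cx)-hx,abs(v)-hy,abs(z-cz)-hz]); return abs(np.linalg.norm(np.maximum(q,0),axis=0)+np.minimum(q.max(0),0))
def holder(u,v,z):
    au=abs(u); top=np.where(au<5,5,np.where(au<12,27+(au-5),35))
    ins=(au<30)&(abs(v)<40)
    return np.where(ins,np.minimum(abs(z-top),np.minimum(30-au,40-abs(v))+0*z),np.hypot(np.maximum(au-30,0),np.maximum(abs(v)-40,0)))
def card(u,v,z): return sd(u,v,z,0,64,4,45,60)
def target(cur,yawc,pos,yaw):
    """cur xyz, tool-x angle -> slide in tool axes, spin"""
    a=np.radians(yawc);X=np.array([np.cos(a),np.sin(a),0]);Y=np.array([np.sin(a),-np.cos(a),0]);d=np.array(pos)-cur
    return np.round([d@X,d@Y,-d[2]],4),round((yawc-yaw+180)%360-180,2)
def yawt(s): return np.degrees(np.arctan2(s["ee_rot"][1][0],s["ee_rot"][0][0]))
E
python3 - <<'E'
from m import *
S={n:dict(np.load(n+"0.npz")) for n in("scene","top")}
for k in ("scene","top","both"):
    ns=[k] if k!="both" else list(S)
    P=np.vstack([near(S[n],.519,-.317,.06,.018,.05)[0] for n in ns]); r=fit_surf(P,holder,(519,-317),-25); print(k,"holder",r.x.round(2),round(r.fun,2))
    P=np.vstack([near(S[n],.504,.252,.06,.06,.14)[0] for n in ns]); r=fit_surf(P,card,(504,252),-8.6); print(k,"card",r.x.round(2),round(r.fun,2))
    Q=[];
    for n in ns:
        P,C,m=near(S[n],.65,-.005,.14,.03,.125);Q.append(P[(C[:,2]>2.5*C[:,1])&(C[:,2]>2.5*C[:,0])])
    P=np.vstack(Q)
    # outer planes only: use rect of high rim points
    P=P[P[:,2]>.098]; print(k,"box",rect(P))
s=sense();print(target(s["tcp_pos"],yawt(s),(.503,.2535,.25),-98.6),s["time_s"])
E
```

```text
scene holder [ 518.98 -317.16  -25.12] 2.07
scene card [502.68 254.74  -8.7 ] 1.51
scene box [653.7  -4.5 156.9 181.1   5.2]
top holder [ 520.04 -317.72  -24.46] 2.08
top card [501.4  252.71  -8.27] 1.25
top box [653.5  -4.3 152.1 180.2   5.5]
both holder [ 519.35 -317.41  -23.84] 2.1
both card [502.08 253.2   -8.92] 1.5
both box [653.7  -4.5 156.9 181.1   5.2]
(array([ 0.4207,  0.2503, -0.0024]), np.float64(83.66)) 1.7
```

Request:
servo_tool(slide=[[0.17,0.1,0],[0.17,0.1,0],[0.17,0.1,0],[0.17,0.1,0],[0.17,0.1,0]], spin=[7,14,21,28,35], grip=[0,0,0,0,0])

```text
time_s: 2.12
tcp_pos: [0.301, 0.461, 0.2478]
ee_rot: [[0.638, -0.77, 0.0], [-0.77, -0.638, -0.0], [0.0, 0.0, -1.0]]
wrist_force: [0.6, 1.1, 0.7]
gripper_width: 0.999
gripper_force: 0.0
```

Request:
servo_tool(slide=[[0.15,-0.01,0],[0.15,-0.01,0],[0.15,-0.01,0],[0.15,-0.01,0],[0.15,-0.01,0]], spin=[7,14,21,28,35], grip=[0,0,0,0,0])

```text
time_s: 2.53
tcp_pos: [0.4062, 0.3517, 0.2478]
ee_rot: [[0.077, -0.997, 0.0], [-0.997, -0.077, -0.001], [0.001, -0.0, -1.0]]
wrist_force: [-0.1, -0.3, -0.3]
gripper_width: 0.999
gripper_force: 0.0
```

Request:
servo_tool(slide=[[0.11,-0.09,0.03],[0.11,-0.09,0.03],[0.11,-0.09,0.03],[0.11,-0.09,0.03],[0.11,-0.09,0.03]], spin=[7,13.7,13.7,13.7,13.7], grip=[0,0,0,0,0])

```text
time_s: 2.95
tcp_pos: [0.5048, 0.2502, 0.2161]
ee_rot: [[-0.155, -0.988, -0.002], [-0.988, 0.155, -0.002], [0.002, 0.002, -1.0]]
wrist_force: [-0.6, -0.3, 0.1]
gripper_width: 1.001
gripper_force: 0.0
```

Run:
```python
from m import *
s=sense();print(target(s["tcp_pos"],yawt(s),(.502,.2535,.115),-98.6),s["time_s"],s["tcp_pos"],yawt(s),s["joints"],s["wrist_force"])
```

```text
(array([-0.0028,  0.0033,  0.1011]), np.float64(-0.33)) 2.95 [0.50480536 0.25021649 0.21606393] -98.93040049254961 [ 4.28495751e+01  1.75710224e+01 -1.09890192e+01  1.43081927e-02
 -6.15965737e+01 -5.17868982e+01] [-0.55241502 -0.28976837  0.10704146]
```

Request:
servo_tool(slide=[[-0.0025,0.003,0.03],[-0.0025,0.003,0.06],[-0.0025,0.003,0.085],[-0.0025,0.003,0.1],[-0.0025,0.003,0.101]], spin=[-0.3,-0.3,-0.3,-0.3,-0.3], grip=[0,0,0,0,0.2])

```text
time_s: 3.37
tcp_pos: [0.4984, 0.2554, 0.1133]
ee_rot: [[-0.145, -0.989, -0.006], [-0.989, 0.145, -0.004], [0.005, 0.005, -1.0]]
wrist_force: [-0.2, -0.3, -0.5]
gripper_width: 0.972
gripper_force: 0.0
```

Run:
```python
from m import *
s=sense();print(target(s["tcp_pos"],yawt(s),(.502,.2535,.115),-98.6),s["time_s"],s["tcp_pos"],yawt(s),s["wrist_force"],s["gripper_width"])
```

```text
(array([ 0.0013, -0.0038, -0.0017]), np.float64(0.25)) 3.3667 [0.49844702 0.25538374 0.11327963] -98.34915750654967 [-0.20414941 -0.33193634 -0.50004146] 0.972204448381506
```

Request:
servo_tool(slide=[[0,0,0],[0,0,0],[0,0,0],[0,0,0],[0,0,0]], spin=[0,0,0,0,0], grip=[0.4,0.4,0.4,0.4,0.4])

```text
time_s: 3.78
tcp_pos: [0.5009, 0.2567, 0.1177]
ee_rot: [[-0.145, -0.989, 0.002], [-0.989, 0.145, 0.002], [-0.002, -0.001, -1.0]]
wrist_force: [0.3, -0.7, 0.0]
gripper_width: 0.647
gripper_force: 0.0
```

Run:
```python
from m import *
s=sense();print(target(s["tcp_pos"],yawt(s),(.502,.2535,.115),-98.6),s["time_s"],s["tcp_pos"],yawt(s),s["wrist_force"],s["gripper_width"])
for n in("scene","top"):
    c=capture(n); np.savez(f"{n}1.npz",**c)
    for f in(tip_of,spot_in): print([(np.round(d["point"],4),round(d["conf"],2)) for d in f("card_top",n)])
    P=near(c,.502,.2535,.06,.04,.085)[0]
    r=fit_surf(P,card,(503,253),-8.6); print(n,len(P),r.x.round(2),round(r.fun,2))
```

```text
(array([ 0.0031, -0.0015,  0.0027]), np.float64(0.27)) 3.7833 [0.50094234 0.25673935 0.11773393] -98.33398325992434 [ 0.29168745 -0.68324821  0.02943823] 0.6470975393946804
[(array([0.5017, 0.2512, 0.1214]), 0.63)]
[(array([0.5046, 0.2297, 0.0465]), 0.58)]
scene 130 [503.6  255.61  -9.3 ] 1.44
[(array([0.504 , 0.2551, 0.1215]), 0.49)]
[(array([ 0.7428, -0.2772,  0.0653]), 0.72), (array([ 0.5187, -0.3147,  0.0363]), 0.41), (array([0.497 , 0.2213, 0.0873]), 0.38)]
top 22 [501.14 252.61  -8.04] 0.28
```

Request:
servo_tool(slide=[[0.003,-0.0015,0.003],[0.003,-0.0015,0.003],[0.003,-0.0015,0.003],[0.003,-0.0015,0.003],[0.003,-0.0015,0.003]], spin=[0,0,0,0,0], grip=[0.6,1,1,1,1])

```text
time_s: 4.5
tcp_pos: [0.5016, 0.2531, 0.1135]
ee_rot: [[-0.145, -0.989, -0.0], [-0.989, 0.145, -0.0], [0.0, 0.0, -1.0]]
wrist_force: [-0.3, 1.1, 0.1]
gripper_width: 0.307
gripper_force: 0.0
```

Request:
servo_tool(slide=[[0,0,0],[0,0,0],[0,0,0],[0,0,0],[0,0,0]], spin=[0,0,0,0,0], grip=[1,1,1,1,1])

```text
time_s: 4.92
tcp_pos: [0.5016, 0.2532, 0.1136]
ee_rot: [[-0.145, -0.989, 0.0], [-0.989, 0.145, 0.0], [-0.0, -0.0, -1.0]]
wrist_force: [0.5, 1.1, -0.0]
gripper_width: 0.093
gripper_force: 30.0
```

Run:
```python
from m import *
s=sense();print(s["time_s"],s["tcp_pos"],yawt(s),s["wrist_force"],s["gripper_width"],s["gripper_force"])
```

```text
4.9167 [0.50159234 0.25317318 0.11359711] -98.34069812104188 [ 0.45884638  1.07758436 -0.0334728 ] 0.09287454154295749 29.99968645395711
```

Request:
servo_tool(slide=[[0,0,-0.02],[0,0,-0.05],[0,0,-0.09],[0,0,-0.13],[0,0,-0.17]], spin=[0,0,0,0,0], grip=[1,1,1,1,1])

```text
time_s: 5.33
tcp_pos: [0.5011, 0.2527, 0.2851]
ee_rot: [[-0.145, -0.989, -0.001], [-0.989, 0.145, -0.001], [0.001, 0.001, -1.0]]
wrist_force: [1.5, 1.3, -1.1]
gripper_width: 0.087
gripper_force: 30.0
```

Request:
servo_tool(slide=[[0.015,-0.002,-0.01],[0.04,-0.006,-0.016],[0.07,-0.011,-0.016],[0.1,-0.016,-0.016],[0.13,-0.022,-0.016]], spin=[0,0,0,0,0], grip=[1,1,1,1,1])

```text
time_s: 5.75
tcp_pos: [0.5039, 0.1201, 0.2995]
ee_rot: [[-0.144, -0.99, -0.0], [-0.99, 0.144, 0.0], [-0.0, 0.0, -1.0]]
wrist_force: [0.7, 0.3, -1.2]
gripper_width: 0.094
gripper_force: 30.0
```

Request:
servo_tool(slide=[[0.03,-0.006,0],[0.06,-0.012,0],[0.09,-0.018,0],[0.12,-0.023,0],[0.15,-0.028,0]], spin=[0,0,0,0,0], grip=[1,1,1,1,1])

```text
time_s: 6.17
tcp_pos: [0.5099, -0.0327, 0.2993]
ee_rot: [[-0.145, -0.989, -0.0], [-0.989, 0.145, 0.0], [-0.0, 0.0, -1.0]]
wrist_force: [0.7, 0.8, -1.0]
gripper_width: 0.09
gripper_force: 30.0
```

Request:
servo_tool(slide=[[0.03,-0.006,0],[0.06,-0.012,0],[0.09,-0.018,0],[0.12,-0.023,0],[0.15,-0.028,0]], spin=[0,0,0,0,0], grip=[1,1,1,1,1])

```text
time_s: 6.58
tcp_pos: [0.5159, -0.1851, 0.2992]
ee_rot: [[-0.145, -0.989, -0.0], [-0.989, 0.145, 0.0], [-0.0, 0.0, -1.0]]
wrist_force: [0.3, -0.3, 0.5]
gripper_width: 0.091
gripper_force: 30.0
```

Request:
servo_tool(slide=[[0.03,-0.006,0],[0.06,-0.012,0],[0.09,-0.018,0],[0.115,-0.022,0],[0.13,-0.023,0]], spin=[3,7,11,14,16.3], grip=[1,1,1,1,1])

```text
time_s: 7.0
tcp_pos: [0.5198, -0.3181, 0.2985]
ee_rot: [[-0.421, -0.907, -0.001], [-0.907, 0.421, 0.0], [0.0, 0.001, -1.0]]
wrist_force: [0.4, 0.6, -1.1]
gripper_width: 0.091
gripper_force: 30.0
```

Request:
servo_tool(slide=[[0,0,0],[0,0,0],[0,0,0],[0,0,0],[0,0,0]], spin=[0,0,0,0,0], grip=[1,1,1,1,1])

```text
time_s: 7.42
tcp_pos: [0.5204, -0.3147, 0.2998]
ee_rot: [[-0.415, -0.91, 0.0], [-0.91, 0.415, 0.0], [-0.0, -0.0, -1.0]]
wrist_force: [0.2, -0.9, -0.0]
gripper_width: 0.088
gripper_force: 30.0
```

Run:
```python
from m import *
s=sense();p=s["tcp_pos"];print(target(p,yawt(s),(.5195,-.3175,.18),-114.6),s["time_s"],p,yawt(s),s["wrist_force"],s["gripper_width"])
for n in("scene","top"):
    c=capture(n); np.savez(f"{n}2.npz",**c)
    print(n,[(np.round(d["point"],4),round(d["conf"],2)) for d in tip_of("card",n)])
    dz=p[2]-.1136
    P=near(c,p[0],p[1],.06,.01+dz,.075+dz)[0]-[0,0,dz]
    r=fit_surf(P,card,(520,-317),-24.6); print(n,len(P),r.x.round(2),round(r.fun,2))
    v,u=near(c,p[0],p[1],.06,dz,.075+dz)[2].nonzero(); print("px",u.mean(),v.mean(),"zmin",np.percentile(P[:,2]+dz,1))
    P=near(c,.519,-.317,.06,.018,.05)[0]; r=fit_surf(P,holder,(519,-317),-24.6); print("holder",len(P),r.x.round(2),round(r.fun,2))
cv2.imwrite("pics/a.png",np.hstack([cv2.resize(np.load("scene2.npz")["pixels"][130:270,90:230],(400,400)),cv2.resize(np.load("top2.npz")["pixels"][130:270,290:430],(400,400))]))
```

```text
(array([ 0.003 , -0.0004,  0.1198]), np.float64(0.05)) 7.4167 [ 0.52040278 -0.31465389  0.29980734] -114.54812645286513 [ 0.24099925 -0.90618038 -0.03879671] 0.08789204288359993
scene [(array([ 0.5218, -0.3143,  0.1885]), 0.91)]
scene 392 [ 518.78 -313.74  -24.61] 1.1
px 142.00709219858157 162.05437352245863 zmin 0.19692310882555863
holder 466 [ 519.14 -317.64  -25.37] 2.18
top [(array([ 0.5274, -0.3172,  0.1865]), 0.61)]
top 79 [ 517.5  -318.67  -22.84] 0.85
px 366.35955056179773 190.37078651685394 zmin 0.196905244729787
holder 90 [ 521.89 -313.44  -23.4 ] 2.22
```

View pics/a.png

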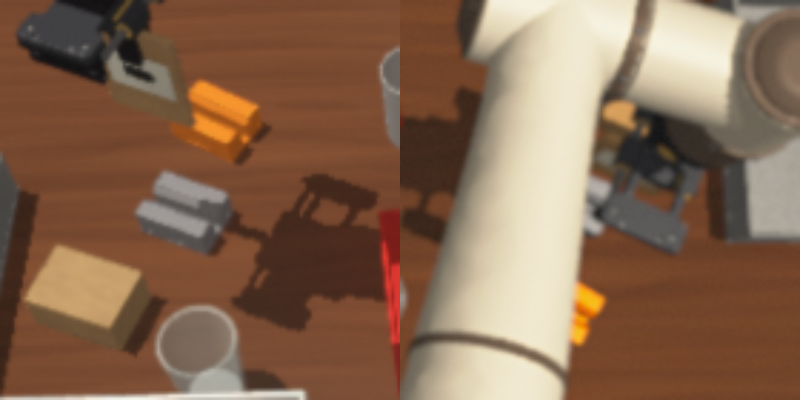

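The left half shows the card held upright at crop (150,80), above the grey holder at (185,210). In the top view the arm hides most of it. The alignment is within about 2 mm, so I lower the card to just above the mouth.

Request:
servo_tool(slide=[[0.003,-0.001,0.03],[0.003,-0.001,0.06],[0.003,-0.001,0.09],[0.003,-0.001,0.12],[0.003,-0.001,0.14]], spin=[0.2,0.2,0.2,0.2,0.2], grip=[1,1,1,1,1])

```text
time_s: 8.03
tcp_pos: [0.5187, -0.3179, 0.1566]
ee_rot: [[-0.42, -0.907, -0.003], [-0.907, 0.42, 0.002], [-0.0, 0.004, -1.0]]
wrist_force: [0.9, 0.8, -0.6]
gripper_width: 0.087
gripper_force: 30.0
```

Request:
servo_tool(slide=[[0,0,0],[0,0,0],[0,0,0],[0,0,0],[0,0,0]], spin=[0,0,0,0,0], grip=[1,1,1,1,1])

```text
time_s: 8.45
tcp_pos: [0.5209, -0.3191, 0.1616]
ee_rot: [[-0.42, -0.908, 0.004], [-0.908, 0.42, -0.001], [-0.0, -0.004, -1.0]]
wrist_force: [0.9, 0.0, -0.7]
gripper_width: 0.093
gripper_force: 30.0
```

Run:
```python
from m import *
s=sense();p=s["tcp_pos"];print(target(p,yawt(s),(.5195,-.3175,.1146),-114.8),s["time_s"],p,yawt(s),s["wrist_force"])
c=capture("scene"); np.savez("scene3.npz",**c)
dz=p[2]-.1136
P=near(c,p[0],p[1],.06,.01+dz,.075+dz)[0]-[0,0,dz]
r=fit_surf(P,card,(520,-317),-24.6); print(len(P),r.x.round(2),round(r.fun,2))
P=near(c,.519,-.317,.06,.018,.04)[0]; r=fit_surf(P,holder,(519,-317),-24.6); print("holder",len(P),r.x.round(2),round(r.fun,2))
cv2.imwrite("pics/b.png",cv2.resize(c["pixels"][150:230,110:210],(800,600),interpolation=3))
```

```text
(array([-0.0008,  0.002 ,  0.047 ]), np.float64(-0.03)) 8.45 [ 0.52092119 -0.31909091  0.16160208] -114.82647281055894 [ 0.92700916  0.00395382 -0.65186856]
295 [ 519.68 -318.57  -25.98] 1.12
holder 315 [ 519.19 -317.08  -26.35] 1.95
```

View pics/b.png

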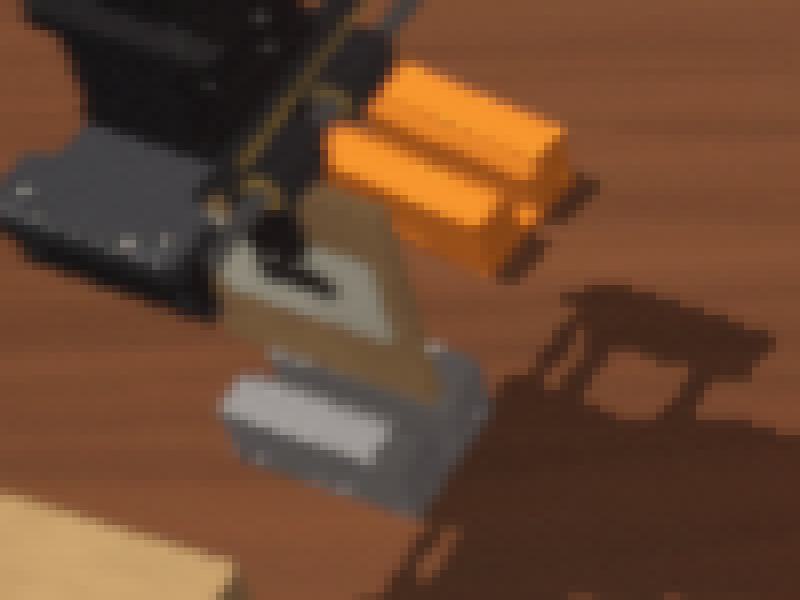

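The card's foot is over the slot mouth at about (400,380), parallel to it. I descend slowly with a 1.5 mm correction.

Request:
servo_tool(slide=[[-0.001,0.0015,0.006],[-0.001,0.0015,0.012],[-0.001,0.0015,0.018],[-0.001,0.0015,0.022],[-0.001,0.0015,0.024]], spin=[0,0,0,0,0], grip=[1,1,1,1,1])

```text
time_s: 8.92
tcp_pos: [0.5191, -0.3173, 0.1349]
ee_rot: [[-0.42, -0.908, -0.0], [-0.908, 0.42, -0.0], [0.0, 0.0, -1.0]]
wrist_force: [-0.5, -0.2, -0.6]
gripper_width: 0.087
gripper_force: 30.0
```

Request:
servo_tool(slide=[[0,0,0.002],[0,0,0.004],[0,0,0.006],[0,0,0.008],[0,0,0.01]], spin=[0,0,0,0,0], grip=[1,1,1,1,1])

```text
time_s: 9.33
tcp_pos: [0.5191, -0.3173, 0.1255]
ee_rot: [[-0.42, -0.907, 0.0], [-0.907, 0.42, -0.0], [-0.0, -0.0, -1.0]]
wrist_force: [-0.1, -0.8, -0.4]
gripper_width: 0.09
gripper_force: 30.0
```

Run:
```python
from m import *
s=sense();p=s["tcp_pos"];print(target(p,yawt(s),(.5195,-.3175,.1146),-114.8),s["time_s"],p,yawt(s),s["wrist_force"],s["moment"])
```

```text
(array([ 0.    , -0.0005,  0.0109]), np.float64(-0.04)) 9.3333 [ 0.51910972 -0.31727179  0.12546156] -114.84206592736123 [-0.05990431 -0.82098357 -0.4192626 ] [-0.0228281  -0.34085694 -0.01375376]
```

Request:
servo_tool(slide=[[0,0,0.003],[0,0,0.006],[0,0,0.009],[0,0,0.011],[0,0,0.012]], spin=[0,0,0,0,0], grip=[1,1,1,1,1])

```text
time_s: 9.75
tcp_pos: [0.5195, -0.3174, 0.1145]
ee_rot: [[-0.419, -0.908, 0.001], [-0.908, 0.419, -0.001], [0.001, -0.001, -1.0]]
wrist_force: [-0.1, 1.9, 9.2]
gripper_width: 0.089
gripper_force: 30.0
```

Request:
servo_tool(slide=[[0,0,0],[0,0,0],[0,0,0],[0,0,0],[0,0,0]], spin=[0,0,0,0,0], grip=[1,1,1,1,1])

```text
time_s: 10.17
tcp_pos: [0.5193, -0.3174, 0.1145]
ee_rot: [[-0.42, -0.908, 0.001], [-0.908, 0.42, -0.001], [0.0, -0.001, -1.0]]
wrist_force: [-0.7, 0.4, 5.7]
gripper_width: 0.088
gripper_force: 30.0
```

Request:
servo_tool(slide=[[0,0,-0.001],[0,0,-0.001],[0,0,-0.001],[0,0,-0.001],[0,0,-0.001]], spin=[0,0,0,0,0], grip=[0.85,0.75,0.65,0.55,0.5])

```text
time_s: 10.58
tcp_pos: [0.5187, -0.3171, 0.1141]
ee_rot: [[-0.42, -0.907, -0.001], [-0.907, 0.42, 0.0], [0.0, 0.001, -1.0]]
wrist_force: [-0.1, 0.2, 0.2]
gripper_width: 0.369
gripper_force: 0.0
```

Request:
servo_tool(slide=[[0,0,0],[0,0,0],[0,0,-0.01],[0,0,-0.03],[0,0,-0.06]], spin=[0,0,0,0,0], grip=[0.4,0.4,0.4,0.4,0.4])

```text
time_s: 11.0
tcp_pos: [0.5174, -0.3166, 0.1731]
ee_rot: [[-0.42, -0.907, -0.006], [-0.907, 0.42, 0.002], [0.0, 0.006, -1.0]]
wrist_force: [0.9, 0.5, 0.8]
gripper_width: 0.591
gripper_force: 0.0
```

Request:
servo_tool(slide=[[0,0,-0.03],[0,0,-0.06],[-0.02,0.005,-0.08],[-0.05,0.012,-0.08],[-0.085,0.0205,-0.08]], spin=[0,0,0,0,0], grip=[0.2,0,0,0,0])

```text
time_s: 11.42
tcp_pos: [0.5367, -0.2318, 0.2575]
ee_rot: [[-0.423, -0.906, 0.005], [-0.906, 0.423, -0.001], [-0.001, -0.005, -1.0]]
wrist_force: [0.2, 0.7, -0.6]
gripper_width: 0.894
gripper_force: 0.0
```

Request:
servo_tool(slide=[[-0.035,0.0085,0],[-0.07,0.017,0],[-0.1,0.0245,0],[-0.13,0.0315,0],[-0.155,0.0375,0]], spin=[0,0,0,0,0], grip=[0,0,0,0,0])

```text
time_s: 11.83
tcp_pos: [0.5674, -0.073, 0.2557]
ee_rot: [[-0.419, -0.908, 0.001], [-0.908, 0.419, 0.0], [-0.001, -0.001, -1.0]]
wrist_force: [0.8, 0.6, 0.3]
gripper_width: 0.997
gripper_force: 0.0
```

Request:
servo_tool(slide=[[-0.02,0.005,0],[-0.04,0.01,0],[-0.06,0.014,0],[-0.07,0.017,0],[-0.07,0.017,0]], spin=[-7,-14,-21,-27,-30.2], grip=[0,0,0,0,0])

```text
time_s: 12.25
tcp_pos: [0.5816, -0.0023, 0.2554]
ee_rot: [[0.101, -0.995, 0.001], [-0.995, -0.101, 0.0], [-0.0, -0.001, -1.0]]
wrist_force: [0.1, 0.6, 0.5]
gripper_width: 0.999
gripper_force: 0.0
```

Request:
servo_tool(slide=[[0,0,0],[0,0,0],[0,0,0],[0,0,0],[0,0,0]], spin=[0,0,0,0,0], grip=[0,0,0,0,0])

```text
time_s: 12.67
tcp_pos: [0.5811, -0.0048, 0.2547]
ee_rot: [[0.092, -0.996, 0.0], [-0.996, -0.092, 0.0], [-0.0, -0.0, -1.0]]
wrist_force: [-0.6, 0.5, 0.2]
gripper_width: 0.996
gripper_force: 0.0
```

Run:
```python
from m import *
S={n:dict(np.load(n+"0.npz")) for n in("scene","top")}
for n in S:   # clip fit: outer handle tops
    P,C,m=near(S[n],.582,-.005,.04,.165,.2); k=C.max(1)-C.min(1)<50; P=P[k]
    print(n,"handle tops",len(P),rect(P))
    P,C,m=near(S[n],.582,-.005,.04,.118,.2); k=C.max(1)-C.min(1)<50; print("all",k.sum(),rect(P[k]))
s=sense();p=s["tcp_pos"];print(target(p,yawt(s),(.581,-.005,.17),-84.6),s["time_s"],p,yawt(s),s["wrist_force"])
c=capture("scene"); np.savez("scene4.npz",**c); p=np.array([.519,-.317])
W,C,m=near(c,.519,-.317,.06,.05,.15); r=fit_surf(W-[0,0,.001],card,(519,-317),-25);print("card",len(W),r.x.round(2),r.fun, "zmax",np.percentile(W[:,2],98))
for z in(.06,.08,.1,.12): 
    q=W[abs(W[:,2]-z)<.012]; print(z,len(q),q.mean(0).round(4))
print("card_top",[(np.round(d["point"],4),round(d["conf"],2)) for d in tip_of("card_top","scene")])
print("clip",[(np.round(d["point"],4),round(d["conf"],2)) for d in tip_of("clip","scene")])
cv2.imwrite("pics/c.png",cv2.resize(c["pixels"][140:230,120:300],(800,400),interpolation=3))
```

```text
scene handle tops 79 [582.3  -4.8  42.1  28.    7.6]
all 252 [582.6  -5.3  39.   41.5  87.8]
top handle tops 32 [579.4  -3.9  33.6  26.8   1.5]
all 128 [579.4  -4.2  33.6  37.2   1.5]
(array([0.0002, 0.0001, 0.0847]), np.float64(-0.12)) 12.6667 [ 0.58108976 -0.00481348  0.25472672] -84.7153346206339 [-0.5869358   0.46075022  0.16486336]
card 436 [ 518.37 -316.47  -25.84] 1.1525629785494513 zmax 0.1274880283644948
0.06 103 [ 0.5234 -0.3143  0.061 ]
0.08 116 [ 0.5226 -0.3163  0.0803]
0.1 122 [ 0.523  -0.3145  0.0995]
0.12 155 [ 0.521  -0.3153  0.1202]
card_top [(array([ 0.5198, -0.3152,  0.1237]), 0.61)]
clip [(array([0.5087, 0.0041, 0.041 ]), 0.54), (array([ 0.5827, -0.0044,  0.1324]), 0.53)]
```

View pics/c.png

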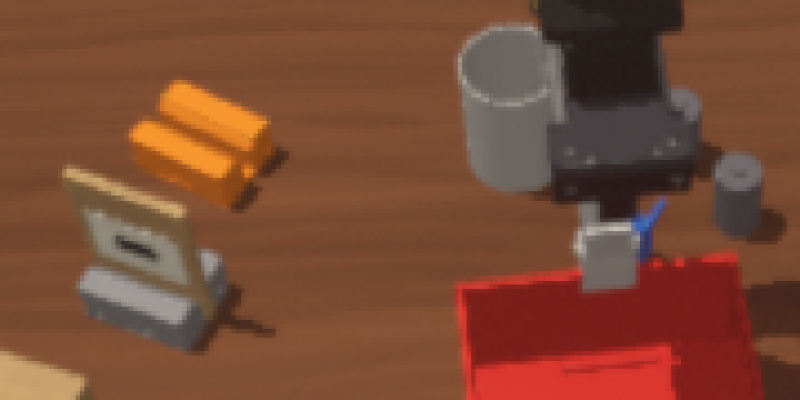

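The card stands home in the grey holder at about (135,260), upright. The gripper is above the steel clip at (610,255). I lower it and squeeze.

Request:
servo_tool(slide=[[0,0,0.025],[0,0,0.05],[0,0,0.07],[0,0,0.08],[0,0,0.085]], spin=[0,0,0,0,0], grip=[0,0,0,0,0.2])

```text
time_s: 13.23
tcp_pos: [0.5804, -0.0047, 0.1679]
ee_rot: [[0.093, -0.996, -0.003], [-0.996, -0.093, -0.001], [0.0, 0.003, -1.0]]
wrist_force: [-0.2, 0.9, 0.5]
gripper_width: 0.97
gripper_force: 0.0
```

Request:
servo_tool(slide=[[0,0,0],[0,0,0],[0,0,0],[0,0,0],[0,0,0]], spin=[0,0,0,0,0], grip=[0.4,0.4,0.4,0.4,0.4])

```text
time_s: 13.65
tcp_pos: [0.5816, -0.0043, 0.1706]
ee_rot: [[0.093, -0.996, 0.002], [-0.996, -0.093, 0.0], [-0.0, -0.002, -1.0]]
wrist_force: [-0.3, 0.0, 0.4]
gripper_width: 0.65
gripper_force: 0.0
```

Request:
servo_tool(slide=[[0,0,0],[0,0,0],[0,0,0],[0,0,0],[0,0,0]], spin=[0,0,0,0,0], grip=[0.55,0.65,0.75,0.85,1])

```text
time_s: 14.07
tcp_pos: [0.581, -0.0044, 0.1694]
ee_rot: [[0.093, -0.996, -0.0], [-0.996, -0.093, 0.0], [-0.0, 0.0, -1.0]]
wrist_force: [-0.2, 1.0, -1.1]
gripper_width: 0.311
gripper_force: 6.1
```

Request:
servo_tool(slide=[[0,0,0],[0,0,0],[0,0,0],[0,0,0],[0,0,0]], spin=[0,0,0,0,0], grip=[1,1,1,1,1])

```text
time_s: 14.48
tcp_pos: [0.5811, -0.0044, 0.1695]
ee_rot: [[0.093, -0.996, -0.0], [-0.996, -0.093, -0.0], [0.0, 0.0, -1.0]]
wrist_force: [-0.4, 1.0, -0.8]
gripper_width: 0.224
gripper_force: 30.0
```

Run:
```python
from m import *
s=sense();print(s["time_s"],s["tcp_pos"],yawt(s),s["wrist_force"],s["gripper_width"]*87,s["gripper_force"])
c=capture("scene");np.savez("scene5.npz",**c);print([(np.round(d["point"],4),round(d["conf"],2)) for d in tip_of("clip","scene")])
cv2.imwrite("pics/d.png",cv2.resize(c["pixels"][160:220,220:300],(800,600),interpolation=3))
```

```text
14.4833 [ 0.58114797 -0.00438974  0.16953487] -84.64385343315847 [-0.38692358  1.0213989  -0.80943001] 19.510705963990347 29.999846558785066
[(array([ 0.5843, -0.0048,  0.1299]), 0.5)]
```

View pics/d.png

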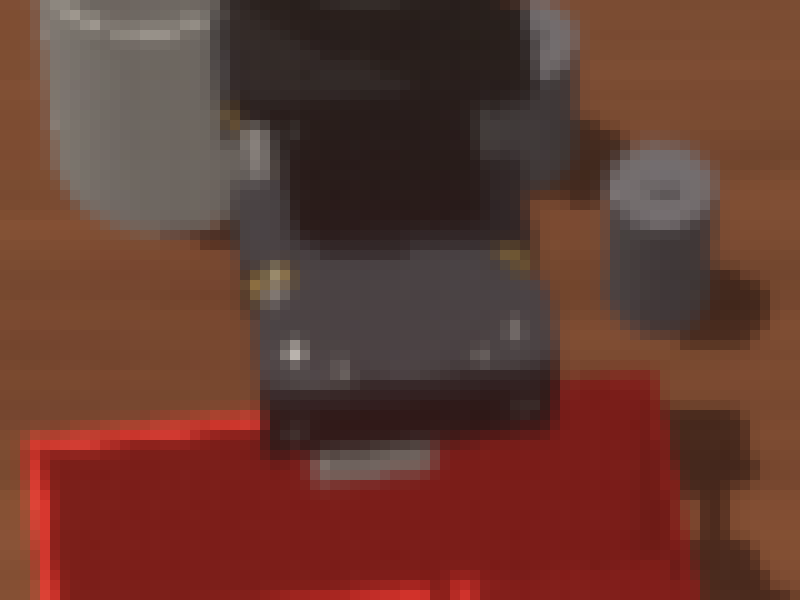

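The grip closed to 19.5 mm at 30 N, so the clip is fully open. The picture shows the fingers around the clip at (390,350), with only the inner jaw visible at (375,462). I lift it straight up and carry it over to the card.

Request:
servo_tool(slide=[[0,0,-0.01],[0,0,-0.03],[0,0,-0.055],[0,0,-0.08],[0,0,-0.1]], spin=[0,0,0,0,0], grip=[1,1,1,1,1])

```text
time_s: 15.0
tcp_pos: [0.5816, -0.0045, 0.2726]
ee_rot: [[0.094, -0.996, 0.003], [-0.996, -0.094, 0.0], [0.0, -0.003, -1.0]]
wrist_force: [-1.0, -0.3, -0.5]
gripper_width: 0.223
gripper_force: 30.0
```

Request:
servo_tool(slide=[[0.02,0.006,0],[0.055,0.016,0],[0.09,0.027,0],[0.125,0.037,0],[0.155,0.046,0]], spin=[0,0,0,0,0], grip=[1,1,1,1,1])

```text
time_s: 15.42
tcp_pos: [0.5492, -0.1648, 0.2707]
ee_rot: [[0.093, -0.996, 0.001], [-0.996, -0.093, -0.0], [0.0, -0.001, -1.0]]
wrist_force: [-0.1, 0.4, -1.2]
gripper_width: 0.226
gripper_force: 30.0
```

Request:
servo_tool(slide=[[0.035,0.01,0],[0.07,0.021,0],[0.105,0.031,0],[0.135,0.04,0],[0.151,0.045,0]], spin=[7,14,21,27,30.2], grip=[1,1,1,1,1])

```text
time_s: 15.83
tcp_pos: [0.5181, -0.3207, 0.2703]
ee_rot: [[-0.427, -0.904, 0.0], [-0.904, 0.427, -0.001], [0.001, -0.001, -1.0]]
wrist_force: [0.4, -0.2, -0.1]
gripper_width: 0.222
gripper_force: 30.0
```

Request:
servo_tool(slide=[[0,0,0],[0,0,0],[0,0,0],[0,0,0],[0,0,0]], spin=[0,0,0,0,0], grip=[1,1,1,1,1])

```text
time_s: 16.25
tcp_pos: [0.5195, -0.3165, 0.2699]
ee_rot: [[-0.418, -0.908, 0.0], [-0.908, 0.418, -0.0], [-0.0, -0.0, -1.0]]
wrist_force: [0.6, -0.2, 0.1]
gripper_width: 0.222
gripper_force: 30.0
```

Run:
```python
from m import *
s=sense();p=s["tcp_pos"];print(s["time_s"],p,yawt(s),s["wrist_force"],s["gripper_width"]*87,s["gripper_force"])
print(target(p,yawt(s),(.519,-.317,.1735),-115))
for n in("scene","top"):
    c=capture(n);np.savez(n+"6.npz",**c)
    for t in("clip","clip_mouth","card_top"): print(n,t,[(np.round(d["point"],4),round(d["conf"],2)) for d in tip_of(t,n)])
    W,C,m=near(c,.519,-.317,.06,.05,.135)
    if len(W)>30:
        r=fit_surf(W-[0,0,.001],card,(519,-317),-25);print("card",len(W),r.x.round(2),round(r.fun,2))
        T=W[W[:,2]>.117]; print("top strip",rect(T))
    W,C,m=near(c,p[0],p[1],.04,p[2]-.085,p[2]-.027); print("clip pts",len(W), rect(W) if len(W)>5 else "", np.percentile(W[:,2],[1,99]) if len(W) else "")
c=np.load("scene6.npz")
cv2.imwrite("pics/e.png",cv2.resize(c["pixels"][140:215,110:210],(800,600),interpolation=3))
```

```text
16.25 [ 0.5195205  -0.31652356  0.26992462] -114.73074162109444 [ 0.61037418 -0.2326905   0.12631896] 19.283473958272637 29.999874491477385
(array([0.0007, 0.0003, 0.0964]), np.float64(0.27))
scene clip [(array([ 0.5223, -0.3173,  0.2316]), 0.8), (array([0.5089, 0.0066, 0.0417]), 0.58), (array([ 6.296e-01, -4.067e-01,  2.000e-04]), 0.47), (array([ 0.7213,  0.2744, -0.0014]), 0.4)]
scene clip_mouth [(array([ 0.5061,  0.0082, -0.0017]), 0.59), (array([ 0.7283, -0.2702, -0.0028]), 0.48), (array([ 0.5189, -0.3143,  0.193 ]), 0.46), (array([ 0.4663,  0.0846, -0.0026]), 0.42)]
scene card_top [(array([ 0.521 , -0.3158,  0.1224]), 0.65), (array([ 0.5008,  0.2455, -0.0014]), 0.35)]
card 431 [ 518.01 -317.06  -25.47] 1.25
top strip [ 520.  -317.5   91.5   13.3   64.7]
clip pts 170 [ 519.6 -314.6   38.9   32.8   66.2] [0.19357112 0.24224212]
top clip [(array([0.5069, 0.0078, 0.0402]), 0.58)]
top clip_mouth [(array([0.5058, 0.0062, 0.0044]), 0.61), (array([0.3812, 0.4246, 0.0014]), 0.17)]
top card_top [(array([ 0.5206, -0.3211,  0.1235]), 0.52)]
card 71 [ 509.74 -342.26  -22.33] 1.32
top strip [ 512.6 -328.1   61.7    8.7   67.1]
clip pts 9 [ 510.4 -306.2   40.6   22.1   29.5] [0.19541977 0.21767128]
```

View pics/e.png

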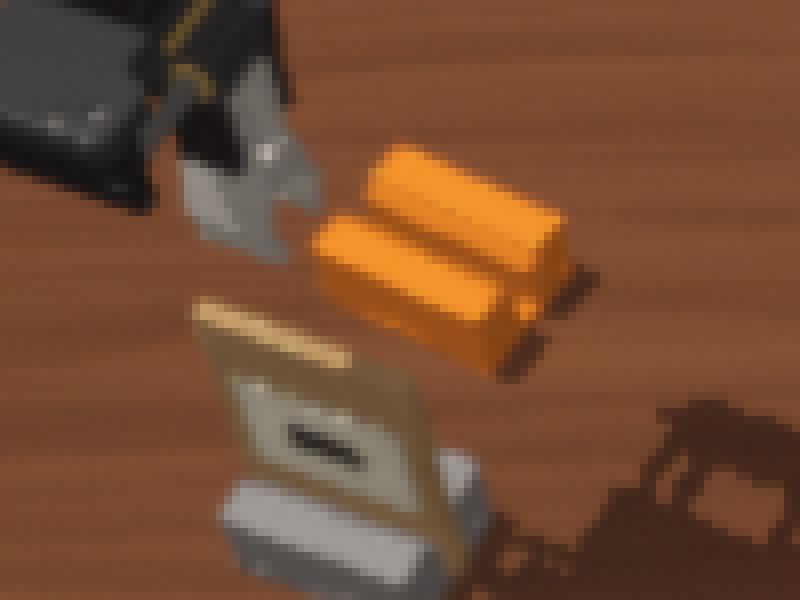

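The clip is held open and level at (245,190), above the card's top edge at (270,335). Before lowering I measure the card's lean and offset against the earlier held-card image, which removes the camera bias.

Run:
```python
from m import *
ty=np.array([-.908,.418]) ; cx=-ty      # card x axis; tool x
tx=np.array([-.418,-.908])
for f,ref,dz in(("scene2",(.5204,-.31465),.2998-.1136-.0),("scene3",(.5209,-.3191),.1616-.1136),("scene4",(.5193,-.3174),.001),("scene6",(.5193,-.3174),.001)):
    c=dict(np.load(f+".npz")); W,C,m=near(c,*ref,.075,.035+dz,.135+dz)
    d=W[:,:2]-ref; u=d@cx*1000; v=d@-tx*1000; z=(W[:,2]-dz-.004)*1000
    k=(u>-2)&(u<12)&(abs(v)<42)&(z>45)&(z<88); k2=k.copy()
    A=np.c_[np.ones(k.sum()),z[k]-70,v[k]]
    b=np.linalg.lstsq(A,u[k],rcond=None)[0]
    for _ in range(5):
        w=abs(A@b-u[k])<2.5; b=np.linalg.lstsq(A[w],u[k][w],rcond=None)[0]
    print(f,k.sum(),w.sum(),"face u at z70",b[0].round(2),"lean deg",np.degrees(b[1]).round(2),"yaw",np.degrees(b[2]).round(2),"v range",np.percentile(v[(z>95)&(abs(u)<12)],[2,98]).round(1) if ((z>95)&(abs(u)<12)).sum() else "")
```

```text
scene2 203 187 face u at z70 2.15 lean deg -0.05 yaw -0.18 v range [-27.1  47.5]
scene3 143 127 face u at z70 2.45 lean deg -1.11 yaw 0.45 v range [-1.3 46.4]
scene4 184 170 face u at z70 2.78 lean deg -0.82 yaw 1.3 v range [-40.4  45.2]
scene6 183 168 face u at z70 2.58 lean deg -1.37 yaw 1.16 v range [-41.3  44.8]
```

Request:
servo_tool(slide=[[0,0,0.01],[0,0,0.022],[0,0,0.034],[0,0,0.045],[0,0,0.052]], spin=[0.9,0.9,0.9,0.9,0.9], grip=[1,1,1,1,1])

```text
time_s: 17.07
tcp_pos: [0.5184, -0.3172, 0.2154]
ee_rot: [[-0.435, -0.9, -0.002], [-0.9, 0.435, 0.001], [-0.0, 0.003, -1.0]]
wrist_force: [0.2, -0.1, -0.8]
gripper_width: 0.222
gripper_force: 30.0
```

Request:
servo_tool(slide=[[0,0,0.003],[0,0,0.005],[0,0,0.007],[0,0,0.008],[0,0,0.009]], spin=[0,0,0,0,0], grip=[1,1,1,1,1])

```text
time_s: 17.48
tcp_pos: [0.5194, -0.3177, 0.209]
ee_rot: [[-0.434, -0.901, 0.001], [-0.901, 0.434, -0.0], [-0.0, -0.001, -1.0]]
wrist_force: [-0.4, 0.3, 0.1]
gripper_width: 0.224
gripper_force: 30.0
```

Run:
```python
from m import *
s=sense();p=s["tcp_pos"];print(s["time_s"],p,yawt(s),s["wrist_force"],target(p,yawt(s),(.5194,-.317,.1735),-115.6))
c=capture("scene");np.savez("scene7.npz",**c)
cv2.imwrite("pics/f.png",cv2.resize(c["pixels"][150:210,120:200],(800,600),interpolation=3))
```

```text
17.4833 [ 0.51940689 -0.31766232  0.20903298] -115.74120170658767 [-0.36320038  0.30288159  0.13788166] (array([-0.0006,  0.0003,  0.0355]), np.float64(-0.14))
```

View pics/f.png

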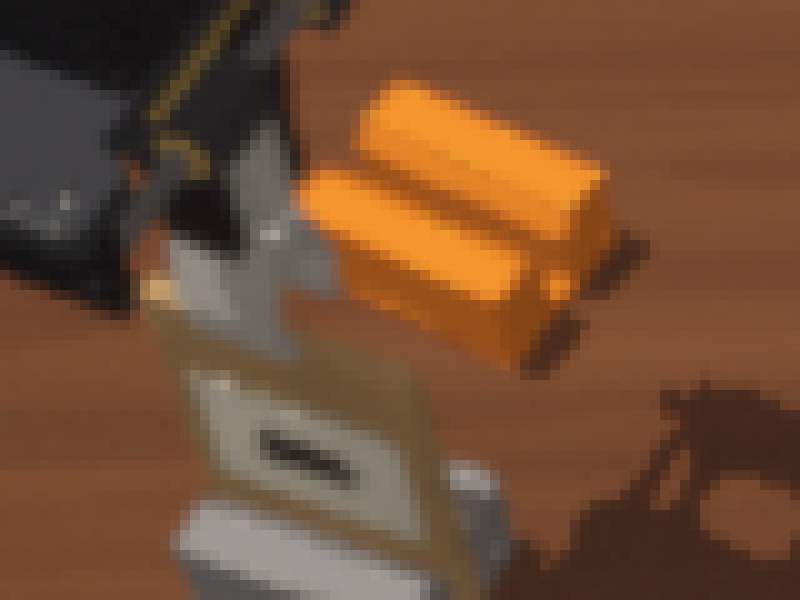

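The open jaws are just above the card's top edge at (290,330), centred on it. I lower slowly, about 35 mm.

Request:
servo_tool(slide=[[-0.0005,0,0.002],[-0.0005,0,0.004],[-0.0005,0,0.007],[-0.0005,0,0.01],[-0.0005,0,0.012]], spin=[0,0,0,0,0], grip=[1,1,1,1,1])

```text
time_s: 17.95
tcp_pos: [0.5191, -0.317, 0.196]
ee_rot: [[-0.434, -0.901, -0.001], [-0.901, 0.434, 0.0], [0.0, 0.001, -1.0]]
wrist_force: [0.5, 0.0, -1.0]
gripper_width: 0.223
gripper_force: 30.0
```

Request:
servo_tool(slide=[[0,0,0.003],[0,0,0.006],[0,0,0.009],[0,0,0.012],[0,0,0.014]], spin=[0,0,0,0,0], grip=[1,1,1,1,1])

```text
time_s: 18.37
tcp_pos: [0.5192, -0.317, 0.182]
ee_rot: [[-0.434, -0.901, -0.001], [-0.901, 0.434, 0.0], [0.0, 0.001, -1.0]]
wrist_force: [0.7, 0.3, -1.0]
gripper_width: 0.226
gripper_force: 30.0
```

Request:
servo_tool(slide=[[0,0,0.003],[0,0,0.006],[0,0,0.008],[0,0,0.009],[0,0,0.009]], spin=[0,0,0,0,0], grip=[1,1,1,1,1])

```text
time_s: 18.78
tcp_pos: [0.5192, -0.317, 0.1732]
ee_rot: [[-0.434, -0.901, -0.001], [-0.901, 0.434, 0.0], [0.0, 0.001, -1.0]]
wrist_force: [0.5, -0.5, -0.3]
gripper_width: 0.223
gripper_force: 30.0
```

Request:
servo_tool(slide=[[0,0,0],[0,0,0],[0,0,0],[0,0,0],[0,0,0]], spin=[0,0,0,0,0], grip=[1,1,1,1,1])

```text
time_s: 19.2
tcp_pos: [0.5194, -0.3171, 0.1737]
ee_rot: [[-0.434, -0.901, 0.0], [-0.901, 0.434, -0.0], [-0.0, -0.0, -1.0]]
wrist_force: [-0.7, -0.1, -1.8]
gripper_width: 0.221
gripper_force: 30.0
```

Run:
```python
from m import *
s=sense();p=s["tcp_pos"];print(s["time_s"],p,yawt(s),s["wrist_force"],s["moment"],s["gripper_width"]*87,s["gripper_force"],target(p,yawt(s),(.5194,-.317,.1735),-115.6))
c=capture("scene");np.savez("scene8.npz",**c)
for t in("clip","clip_mouth","card_top","card"): print(t,[(np.round(d["point"],4),round(d["conf"],2)) for d in tip_of(t,"scene")][:2])
ref=(.5193,-.3174);ty=np.array([-.908,.418]);tx=np.array([-.418,-.908])
for f in("scene6","scene8"):
    c=dict(np.load(f+".npz")); W=near(c,*ref,.075,.03,.135)[0]; d=W[:,:2]-ref;u=d@-ty*1000;v=d@-tx*1000;z=W[:,2]*1000-5
    k=(abs(u-3)<7)&(abs(v)<42)&(z>45)&(z<75);A=np.c_[np.ones(k.sum()),z[k]-60,v[k]];b=np.linalg.lstsq(A,u[k],rcond=None)[0];print(f,k.sum(),b[0].round(2),np.degrees(b[1:]).round(2))
t=capture("top")["pixels"]
cv2.imwrite("pics/g.png",np.hstack([cv2.resize(c["pixels"][160:220,120:180],(400,400),interpolation=3),cv2.resize(t[130:270,290:430],(400,400))]))
```

```text
19.2 [ 0.51937823 -0.31710089  0.17368062] -115.74013613370211 [-0.71591349 -0.08777095 -1.81676752] [ 0.13428565 -0.06816695 -0.02731986] 19.26758016635381 29.999790131114423 (array([-0.0001,  0.    ,  0.0002]), np.float64(-0.14))
clip [(array([0.5053, 0.0067, 0.0408]), 0.55), (array([ 0.5201, -0.3163,  0.1333]), 0.51)]
clip_mouth [(array([ 0.5201, -0.3175,  0.1227]), 0.71), (array([ 0.516 , -0.3165,  0.0963]), 0.6)]
card_top [(array([ 0.5172, -0.3188,  0.1239]), 0.65)]
card []
scene6 120 2.8 [-0.38  0.93]
scene8 119 2.81 [0.98 0.71]
```

View pics/g.png

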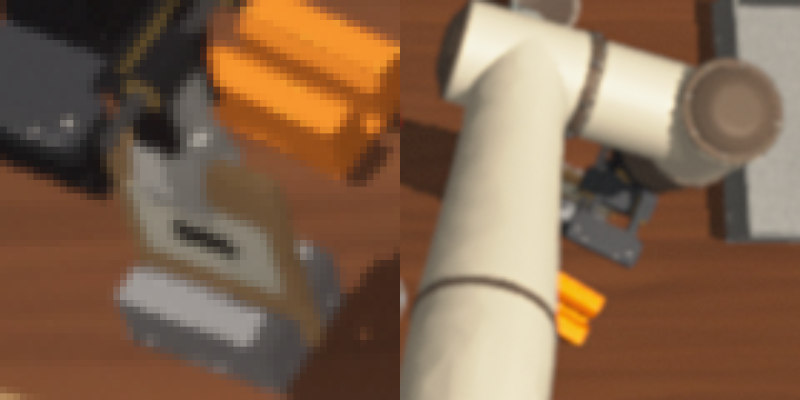

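The open jaws straddle the card's top edge at (175,160). The card is still home and the contact force is within noise, so I hand the job in.

```bash
python3 -c "
from station import finish_job
print(finish_job())"
```

```text
the job is handed in; nothing more can be done
None
```

I handed the job in at about 19 s: the card is fully home in the grey holder, and the steel clip is held wide open around the middle of its top edge, about 25 mm down over it, with no sign of the jaws touching it.

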